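# Load a filter cartridge through a push-push hatch

## Task

First press the analyser's lilac hatch lid so that its push-push catch lets go and it springs fully open. Then pull the blue-capped cartridge up out of its spring clip, lay it down on the white mat and let go, take it again by its white stem, and set it down (not dropping it) fully into the bay, cap towards the hinge. Finally shut the lid and press it until it stays latched; leave the orange-capped cartridge in its clip and do not shift the other things.

Things in the scene. Friction and masses are not known exactly. Their poses are not given: they have to be found in the camera images.
- lid (a joint): angle of the analyser's hatch lid, rad: 0 = latched shut, -0.058 = pressed to its stop (9 mm down at the free edge), 1.55 = fully open (nearly upright). Push-push latch: pressed to the stop and let go, it is freed and a spring swings it fully open in about 2 s (finger up and away to the front). Push it down on its outer face to the stop again and let go: it stays latched. A further press frees it again
- lid_press (a point): press point, on a pale patch on the lid's outer (top) face, on its centre line, 140 mm from the hinge axis, 18 mm from the free edge; moves with the lid. Pressing here, 3 to 4 N reaches the stop (8 mm down, then rigid); the open lid pushes back with 1 to 4 N while being shut. Lid: lilac plate 164 x 109 x 6 mm, flush with the analyser's top when latched
- lid_hinge (a point): middle of the lid's hinge axis, 82 mm over the bench, 3 mm under the lid's outer face; its frame turns with the lid: y is the hinge axis, the lid extends 158 mm along -x, z is the outward normal of the lid's outer face (up when shut). The lid opens upwards and away from the robot, leaving the deck behind it free
- bay (a point): where cartridge_mid must come to lie, 54 mm over the bench (31 below the analyser's top), 80 mm in front of the hinge. Fixed; x from the front to the hinge, z up. Cartridge lies along x, cap to +x. For x 0 to 65 mm: blue-floored pocket 34 mm wide with sloping sides, no room for fingers. For x -57 to 0: finger well 92 mm wide, its floor 32 mm below this point. 4 mm end play
- analyser: white bench analyser, fixed: 240 mm (x) by 190 mm (y), 85 mm tall; origin at the centre of its underside; its front (with the display) faces -x, its hinge is at x = +80 mm, and its rear deck ends 30 mm behind the hinge
- cartridge_mid (a point): centre of the fresh cartridge (blue cap), on its axis: 120 mm long, about 0.11 kg, x from stem to cap. Square cap 28 x 28 mm, x from +10 to +60 mm; round white stem 26 mm across, x from -60 to +10 mm. Starts level in a stand's spring clip, axis 62 mm over the bench, cap overhanging freely. On the mat its axis is 17 mm over the bench
- cartridge_cap (a point): centre of the cartridge's blue cap, 35 mm from its middle: where it can be gripped (fingers either side, closing across the cartridge) while it is in the clip
- cartridge_stem (a point): point on the stem's axis, 30 mm from the cartridge's middle towards the stem end: where it is gripped to lay it in the bay
- stand_a_clip (a point): centre of the spring clip, on the cartridge axis, of the fixed aluminium stand holding the blue-capped cartridge: two sprung steel jaws 40 mm long round the stem, open upwards. Pulled straight up, the cartridge resists with 6 to 12 N, then snaps free. No room for fingers at the stem here. Foot 90 x 60 x 8 mm
- spent_mid (a point): centre of the spent cartridge, same shape but with an orange cap, in the clip of an equal stand; to be left alone
- mat_top (a point): centre of the top of the white put-down mat, 180 mm (x) by 100 mm (y), 3 mm thick, fixed to the bench; its x and y axes are its sides
- beaker: glass beaker, 72 mm wide, 90 mm tall; a bystander, loose; origin at the centre of its underside
- reagent: amber jar, 66 mm wide, 130 mm tall; a bystander, loose; origin at the centre of its underside
- solvent: white bottle, 60 mm wide, 150 mm tall; a bystander, loose; origin at the centre of its underside
- marker: blue marker pen lying down, 120 mm long, 16 mm thick; a bystander, loose
- timer: grey bench timer, 60 x 85 x 22 mm; a bystander, loose; origin at the centre of its underside

How it is judged (in metres and radians):
On the way, in this order (a step that is already met when the one before it is completed fails the run):
1. the lid has been freed and stands open (value of joint lid above 1.2 rad), for 0.2 s.
2. the cartridge lies on the mat, let go and at rest (height (world z) of cartridge_mid below 0.024 m and horizontal distance between cartridge_mid and mat_top below 0.06 m and contact force between the fingers and cartridge below 0.05 N and linear speed of cartridge below 0.03 m/s), for 0.3 s.
3. the cartridge is set down in the bay, cap towards the hinge, while still touched by the fingers (not dropped in) (x of cartridge_mid in the frame of bay between -0.009 and 0.009 m and y of cartridge_mid in the frame of bay between -0.008 and 0.008 m and z of cartridge_mid in the frame of bay below 0.012 m and x of cartridge_cap in the frame of bay above 0.02 m and contact force between the fingers and cartridge above 0.2 N), for 0.05 s.
At the end, for the whole second after the job is handed in: the lid stays latched shut by itself (within 0.02 rad of 0, nothing pressing on it), and the blue-capped cartridge lies at rest in the bay, cap towards the hinge, its centre within 9 mm along, 8 mm across and 6 mm in height of the bay point (value of joint lid between -0.02 and 0.02 rad and x of cartridge_mid in the frame of bay between -0.009 and 0.009 m and y of cartridge_mid in the frame of bay between -0.008 and 0.008 m and z of cartridge_mid in the frame of bay below 0.006 m and x of cartridge_cap in the frame of bay above 0.02 m and linear speed of cartridge below 0.02 m/s); the robot touches nothing.
It fails at once if the spent cartridge is moved more than 20 mm (distance of spent_mid from where it was at the start of the episode above 0.02 m).
It fails at once if a bystander is moved more than 40 mm (distance of any of beaker, reagent, solvent, marker, timer from where it was at the start of the episode above 0.04 m).
It also fails if it takes over 72 s, if anything falls off the work surface, if the arm or the gripper's body presses on something with over 40 N, if the wrist force passes 120 N, or if a joint passes its speed limit or range.

## Robot

A 6-joint arm with a two-finger parallel gripper is mounted at the origin on the work surface. World frame = base frame: x ahead of the robot, y to its left, z up, the work surface at z = 0. Lengths are in m, angles in degrees, forces in N, time in s.
With the tool pointing down it reaches from about 0.25 to 0.725 m from the base axis. Payload 9.7 kg.
Tool frame: the origin (TCP) lies between the finger pads; the fingertips stand 11 mm ahead of it and the grasp point (between the pads) lies 8 mm behind it; y points along the fingers, x is the direction in which the jaws open and shut, and the axes are right-handed (so a half turn about y gives the same grasp; the last joint's range is limited). The gripper opens to 85 mm and grips with 20 to 120 N. Pads are 22 mm wide; open, the fingers measure 114 mm over their backs; the gripper's body (76 mm by 85 mm) begins 54 mm behind the grasp point. The pads swing forward as they close: fully open they stand 13 mm farther back than shut.
Start: joints at [-69.271, 4.979, 10.078, 95.1, 0, 90], TCP at [0.195, -0.514, 0.242] pointing down, gripper open.
Joint ranges: [-179.16, 179.16], [-48.56, 103.87], [-65.8, 70.77], [-126.05, 130.52], [-82.76, 87.17], [-180, 180]. Speed limits (degrees/s): [127.2, 127.2, 147.25, 180, 180, 180].

## Interface

Orientations are given as [roll, pitch, yaw] about the fixed x, y, z axes, in that order (R = Rz(yaw) Ry(pitch) Rx(roll)).
In Python, from workcell import bot, vision gives the robot as it stands. The module is installed in compiled form; this text tells all that it offers.
- The arm moves only by the shell command python3 -m crank 'ROWS' [OPENING] [FORCE]. ROWS is text: rows parted by semicolons, each of 6 numbers parted by spaces: the shift along the tool's x, y, z in m, then the turn, a rotation vector about the tool's x, y, z in rad. A call has 1 to 8 rows; each row is the pose to reach, as a shift and turn from the pose commanded when the call began, along the tool's axes at that moment; what a row does not reach only later rows make up. A row lasts 1/10 s, in which the tool goes at most 50 mm and 8.59 degrees, less where a joint would pass 70% of its speed; a pose out of reach is approached as far as the arm can. A call with a gripper value outside its range is refused whole. OPENING is the gripper's target within -1 to 1 (shut at 1, half-way at 0, fully open at -1), set as the call begins (- or left out, the last holds). The fingers move at their own pace and stop on an object; FORCE is the grip in N (left out, the last holds). Time passes only in rows, so rows that repeat a pose let the fingers close. It gives the time, the measured TCP pose, the force and the opening at its end, in the units of the state.
- bot.get_obs(): the state, without advancing time (a new reading comes with each control period).
- vision.camera(name): name is "side" or "top"; returns the picture (420x560x3 uint8, red, green, blue); there is no depth.
- vision.get_calibration(name): a dict with "fx", "fy", "cx", "cy" (pixels), "distortion" ([k1, k2, p1, p2, k3] as OpenCV has them; the pictures are not rectified), "rvec" (rotation vector, rad) and "tvec" (3), from world to camera coordinates, as OpenCV has them. Camera axes: x right, y down, z forward; pixel columns grow to the right and rows downward; lengths in m; the calibration is good to about 2 mm. A picture is of the moment at which its call begins. get_calibration takes no time and is no camera call.
- bot.job_done(): hands the job in, once; it reports no verdict.
The state is a dict: "time": time; "q": joint angles; "qd": joint speeds; "joint_efforts": joint torques, N m; "ee_pos": TCP position; "tcp_rot": TCP orientation; "wrist_force": force on the tool from outside, world axes, zero at the start; "torque": the same for the moment, N m; "opening": finger opening in m.
Only numpy, scipy, OpenCV 4.12 (cv2) and the standard library are available. Lean on these libraries where they do the work, as an engineer would, in place of code of your own. Each camera call takes 0.05 s, during which the arm holds its last target. There are 200 camera calls.

## Working session

There is one attempt and no reset: what is moved stays moved. The work goes in short steps, Python scripts to look and compute and a shell command to move; the robot and the scene stay as the last step left them, time stands still between calls to the robot, and variables do not carry over. Pictures are saved under pics/ and viewed, about 8 in all and at most 12, crops included, and the job is handed in when it is done.

```bash
mkdir -p pics
python3 - <<'E'
from workcell import bot, vision
import cv2,numpy as np
for n in("top","side"):
    im=vision.camera(n); cv2.imwrite(f"pics/{n}0.png",cv2.resize(im[:,:,::-1],(800,600),interpolation=cv2.INTER_CUBIC))
    print({k:np.round(v,4).tolist() for k,v in vision.get_calibration(n).items()})
print(bot.get_obs())
E
```

```text
{'fx': 495.4309, 'fy': 495.4309, 'cx': 277.2663, 'cy': 211.0009, 'distortion': [0.0532, 0.0, 0.0, 0.0, 0.0], 'rvec': [2.1226, -2.1131, 0.1928], 'tvec': [0.0276, 0.561, 1.1893]}
{'fx': 515.5172, 'fy': 515.5172, 'cx': 283.6624, 'cy': 222.2297, 'distortion': [-0.1614, 0.0, 0.0, 0.0, 0.0], 'rvec': [0.2487, -2.8882, 1.0888], 'tvec': [0.577, 0.1003, 1.5149]}
{'time': 0.1, 'q': array([-6.92692912e+01,  5.00723593e+00,  1.00402783e+01,  9.51002205e+01,
        5.14550958e-05,  8.99997331e+01]), 'qd': array([-0.05466433, -0.12386672,  0.12100042,  0.06130357,  0.04036999,
        0.00014458]), 'joint_efforts': array([-9.72671842e-05, -5.21562445e+01,  4.65652263e+01,  1.60466979e-02,
        1.00354512e-04,  3.41105567e-05]), 'ee_pos': array([ 0.19461955, -0.51421133,  0.2416723 ]), 'tcp_rot': array([-8.99999482e+01,  6.71781518e-02, -6.92690243e+01]), 'wrist_force': array([-0.11822367, -0.3131564 , -0.7420703 ]), 'torque': array([ 0.08349328,  0.01610815, -0.02719525]), 'opening': 0.08555370874763815}
```

View pics/top0.png

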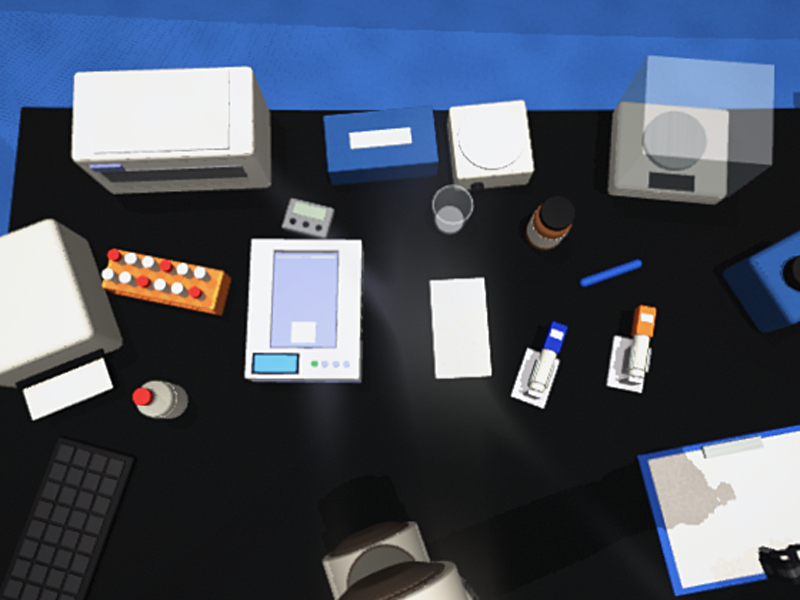

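View pics/side0.png

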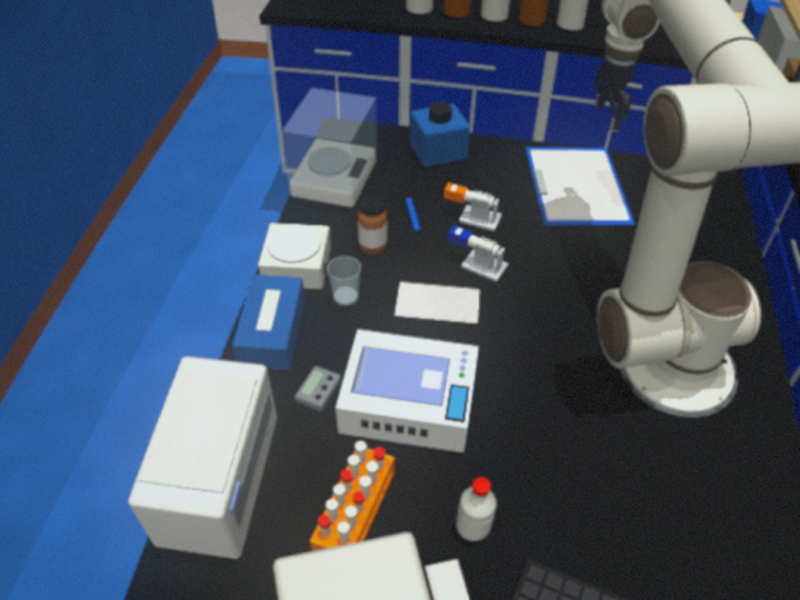

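The top view has +x up and +y left. The analyser is at (305,310), the mat at (461,328), the blue cartridge at (545,360), the orange one at (640,345), the beaker at (452,210), the jar at (550,222), the pen at (610,273) and the timer at (307,218). Next I'll enlarge the parts that matter.

```bash
cat > h.py <<'E'
import cv2,numpy as np
from workcell import bot,vision
def cal(n):
    c=vision.get_calibration(n);K=np.array([[c['fx'],0,c['cx']],[0,c['fy'],c['cy']],[0,0,1]])
    return K,np.array(c['distortion']),np.array(c['rvec'],float),np.array(c['tvec'],float)
def px2w(n,uv,z):
    K,d,r,t=cal(n);R=cv2.Rodrigues(r)[0]
    uv=np.array(uv,float).reshape(-1,1,2);p=cv2.undistortPoints(uv,K,d)[:,0]
    D=np.c_[p,np.ones(len(p))]@R;C=-R.T@t
    s=(np.array(z)-C[2])/D[:,2];return C+D*s[:,None] if np.ndim(s) else C+D*s
def w2px(n,X):
    K,d,r,t=cal(n);return cv2.projectPoints(np.array(X,float).reshape(-1,1,3),r,t,K,d)[0][:,0]
def crop(n,x0,y0,w,h,s,name,im=None):
    im=vision.camera(n) if im is None else im
    cv2.imwrite(name,cv2.resize(im[y0:y0+h,x0:x0+w,::-1],None,fx=s,fy=s,interpolation=cv2.INTER_CUBIC))
E
python3 - <<'E'
from h import *
im=vision.camera("top")
a=im[160:280,165:265]; b=im[185:305,295:395]   # each 100x120
o=np.hstack([a,b]); cv2.imwrite("pics/c1.png",cv2.resize(o[:,:,::-1],None,fx=4,fy=4,interpolation=cv2.INTER_CUBIC))
E
```

```text
(no output)
```

View pics/c1.png

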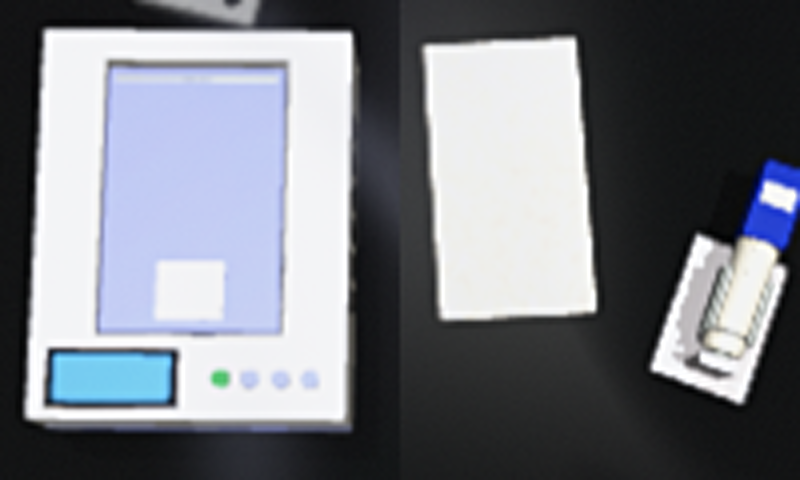

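The left crop shows the analyser's corners, the lid and the patch at (190,290). The right crop shows the mat's corners, the cap with its near edge at (742,238)-(783,250), the stem end at about (724,345) and the stand's foot.

Run:
```python
from h import *
np.set_printoptions(precision=4,suppress=True)
L=lambda p:[(165+(x-1.5)/4,160+(y-1.5)/4) for x,y in p]
Rr=lambda p:[(295+(x-401.5)/4,185+(y-1.5)/4) for x,y in p]
def rect(P,nm):
    l=(P[0]+P[1]-P[2]-P[3])/2; w=(P[0]+P[3]-P[1]-P[2])/2
    print(nm,P.mean(0),"len",np.linalg.norm(l),"wid",np.linalg.norm(w),"yaw",np.degrees(np.arctan2(l[1],l[0])),np.degrees(np.arctan2(-w[0],w[1])))
rect(px2w("top",L([(44,30),(353,32),(347,424),(25,418)]),.085),"ana")
rect(px2w("top",L([(108,64),(287,64),(282,333),(97,331)]),.085),"lid")
print("patch",px2w("top",L([(190,290)]),.085))
rect(px2w("top",Rr([(422,45),(577,38),(597,312),(440,320)]),.003),"mat")
rect(px2w("top",Rr([(700,233),(787,265),(743,405),(652,372)]),.008),"foot")
rect(px2w("top",Rr([(768,160),(809,173),(783,250),(742,238)]),.076),"cap")
print("stem",px2w("top",Rr([(758,241),(724,345)]),.062))
```

```text
ana [0.5438 0.1871 0.085 ] len 0.24162443603224734 wid 0.19220297269095468 yaw -0.09080795486435903 -0.5177480300014242
lid [0.56  0.187 0.085] len 0.16699566156384962 wid 0.11120157284946036 yaw 0.02210139341853341 -0.10066481612439593
patch [[0.5021 0.1875 0.085 ]]
mat [ 0.5239 -0.0852  0.003 ] len 0.17997817793100573 wid 0.10106918692928149 yaw 3.221081513105132 3.02936177775467
foot [ 0.433  -0.2177  0.008 ] len 0.09406992441511408 wid 0.05902553786098875 yaw -19.913415045168406 -19.98712562394195
cap [ 0.496  -0.2405  0.076 ] len 0.05063457378894466 wid 0.025550732697951557 yaw -20.194395728271815 -17.123306391522387
stem [[ 0.4758 -0.232   0.062 ]
 [ 0.4123 -0.2092  0.062 ]]
```

Sizes agree with those given. The lid extents put the hinge at x≈0.635, y≈0.187, which matches the "30 mm behind the hinge" deck. The bay is then at about (0.555,0.187), the press point at about (0.495,0.187), the blue cap at about (0.498,-0.240) with its axis at -20°, and the mat at (0.524,-0.085). Now I'll move towards the lid with the gripper shut.

```bash
python3 -m crank '-0.275 0 0.265 0 0.362 0;-0.275 0 0.265 0 0.362 0;-0.275 0 0.265 0 0.362 0;-0.275 0 0.265 0 0.362 0;-0.275 0 0.265 0 0.362 0;-0.275 0 0.265 0 0.362 0;-0.275 0 0.265 0 0.362 0;-0.275 0 0.265 0 0.362 0' 1 40; python3 -c "
from workcell import bot
print(bot.get_obs()['q'])"
```

```text
time: 0.95
ee_pos: [0.3456, -0.1609, 0.2424]
tcp_rot: [-90.0, 0.0, -89.9]
wrist_force: [-0.1, -0.5, 0.0]
opening: 0.0
[-2.49768985e+01 -1.79080560e+01 -1.06999260e+01  9.71830562e+01
  1.87384030e-02  1.54962326e+02]
```

```bash
A='-0.348 0.06 0.10 0 -1.571 0'; python3 -m crank '-0.348 0.06 0.10 0 -1.571 0;-0.348 0.06 0.10 0 -1.571 0;-0.348 0.06 0.10 0 -1.571 0;-0.348 0.06 0.10 0 -1.571 0;-0.348 0.06 0.10 0 -1.571 0;-0.348 0.06 0.10 0 -1.571 0;-0.348 0.06 0.10 0 -1.571 0;-0.348 0.06 0.10 0 -1.571 0'
```

```text
time: 1.75
ee_pos: [0.4452, 0.1881, 0.1806]
tcp_rot: [-90.0, 0.1, -20.7]
wrist_force: [0.3, -1.3, -0.4]
opening: 0.0
```

```bash
python3 -m crank '0.047 0.05 0.018 0 -1.19 0;0.047 0.05 0.018 0 -1.19 0;0.047 0.05 0.018 0 -1.19 0;0.047 0.05 0.018 0 -1.19 0;0.047 0.05 0.018 0 -1.19 0;0.047 0.05 0.018 0 -1.19 0;0.047 0.05 0.018 0 -1.19 0;0.047 0.05 0.018 0 -1.19 0'; python3 -m crank '0 0 0 0 -0.742 0;0 0 0 0 -0.742 0;0 0 0 0 -0.742 0;0 0 0 0 -0.742 0;0 0 0 0 -0.742 0;0 0 0 0 -0.742 0'
```

```text
time: 2.55
ee_pos: [0.4954, 0.1843, 0.132]
tcp_rot: [-90.0, 0.0, 47.3]
wrist_force: [-0.3, -0.0, 0.3]
opening: 0.0002
time: 3.15
ee_pos: [0.4954, 0.1843, 0.132]
tcp_rot: [-90.0, 0.0, 89.6]
wrist_force: [-0.2, -0.1, -0.4]
opening: -0.0001
```

```bash
python3 -m crank '0 0.015 0 0 0 0;0 0.030 0 0 0 0;0 0.036 0 0 0 0;0 0.040 0 0 0 0;0 0.043 0 0 0 0'; python3 -m crank '0 0.001 0 0 0 0;0 0.002 0 0 0 0'
```

```text
time: 3.65
ee_pos: [0.4953, 0.1842, 0.0889]
tcp_rot: [-90.0, 0.0, 89.4]
wrist_force: [-1.2, -1.2, 2.4]
opening: -0.0002
time: 3.85
ee_pos: [0.4955, 0.1843, 0.0876]
tcp_rot: [-90.0, -0.0, 89.4]
wrist_force: [-4.1, -0.6, 5.0]
opening: 0.0001
```

```bash
python3 -m crank '0 0.001 0 0 0 0;0 0.0015 0 0 0 0'; python3 -m crank '0 -0.04 0.02 0 0 0;0 -0.07 0.06 0 0 0;0 -0.08 0.11 0 0 0;0 -0.10 0.13 0 0 0' -1;  python3 -m crank '0 0 0 0 0 0;0 0 0 0 0 0;0 0 0 0 0 0;0 0 0 0 0 0;0 0 0 0 0 0;0 0 0 0 0 0;0 0 0 0 0 0;0 0 0 0 0 0'; python3 -c "
from h import *
crop('top',150,120,270,200,2.9,'pics/o1.png')"
```

```text
time: 4.05
ee_pos: [0.4956, 0.1843, 0.0866]
tcp_rot: [-90.0, -0.0, 89.4]
wrist_force: [-4.6, -0.9, 9.4]
opening: -0.0001
time: 4.45
ee_pos: [0.3628, 0.1852, 0.186]
tcp_rot: [-90.0, -0.0, 89.5]
wrist_force: [1.0, 0.6, 0.0]
opening: 0.0582
time: 5.25
ee_pos: [0.3657, 0.1856, 0.1856]
tcp_rot: [-90.0, 0.0, 89.4]
wrist_force: [-0.2, -0.5, 1.3]
opening: 0.0855
```

View pics/o1.png

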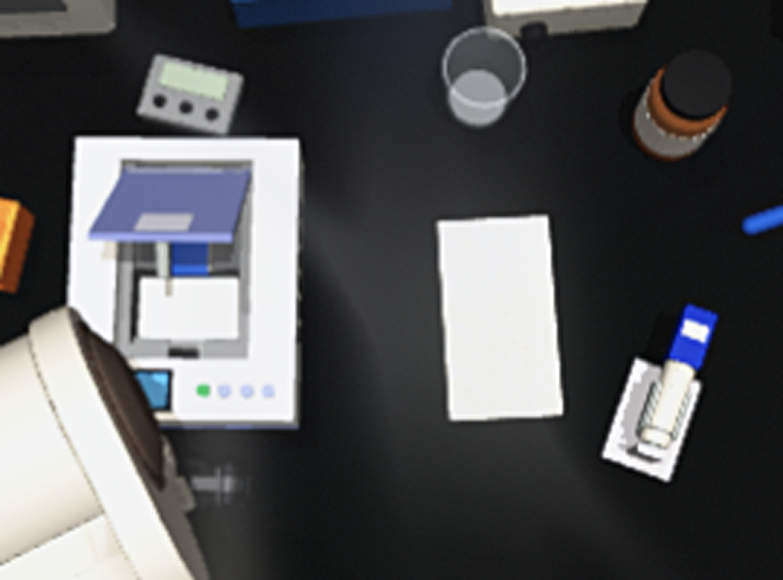

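The lid is springing open, and the well and the blue pocket are visible. On to above the blue cap.

```bash
python3 -m crank '-0.2 0 -0.062 0 0.1 0;-0.2 0 -0.062 0 0.1 0;-0.2 0 -0.062 0 0.1 0;-0.2 0 -0.062 0 0.1 0;-0.426 0.035 -0.132 0 0.34 0;-0.426 0.035 -0.132 0 0.34 0;-0.426 0.035 -0.132 0 0.34 0;-0.426 0.035 -0.132 0 0.34 0'; python3 -m crank '0 0 0 0 0 0;0 0 0 0 0 0;0 0 0 0 0 0'
python3 - <<'E'
from h import *
o=bot.get_obs();print(o['q'])
im=vision.camera('top'); im2=vision.camera('side')
a=im[180:300,300:400];s=im2[130:250,280:380]
cv2.imwrite('pics/o2.png',cv2.resize(np.hstack([a,s])[:,:,::-1],None,fx=4,fy=4,interpolation=cv2.INTER_CUBIC))
cv2.imwrite('pics/side_full.png',im2[:,:,::-1]);cv2.imwrite('pics/top_full.png',im[:,:,::-1])
E
```

```text
time: 6.1
ee_pos: [0.4799, -0.198, 0.1574]
tcp_rot: [-90.0, -0.0, 69.9]
wrist_force: [0.6, -0.1, -0.1]
opening: 0.0854
time: 6.4
ee_pos: [0.4795, -0.195, 0.1578]
tcp_rot: [-90.0, -0.0, 70.0]
wrist_force: [0.3, -0.1, -0.5]
opening: 0.0855
[-2.21373821e+01 -3.21842443e-01 -4.73690087e+00  8.55898019e+01
  1.32060272e-02 -2.11784984e+00]
```

View pics/o2.png

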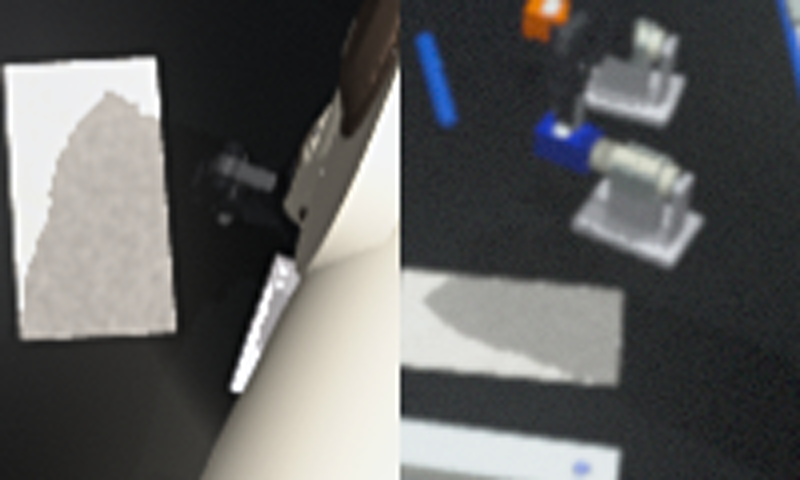

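Top is blocked by the arm; in the side crop the cap is around (537..600, 115..172). I'll check the estimate against it.

Run:
```python
from h import *
im=cv2.imread('pics/side_full.png')[:,:,::-1]
h=cv2.cvtColor(np.ascontiguousarray(im),cv2.COLOR_RGB2HSV)
m=(h[...,0]>110)&(h[...,0]<130)&(h[...,1]>180)&(h[...,2]>90)
m[:145]=0;m[175:]=0;m[:,:305]=0;m[:,340:]=0
ys,xs=np.nonzero(m);print('cap px bbox',xs.min(),xs.max(),ys.min(),ys.max(),len(xs))
c=np.array([.498,-.2405]);d=np.array([np.cos(np.radians(-20)),np.sin(np.radians(-20))]);n=np.array([-d[1],d[0]])
P=[[*(c+a*d+b*n),z] for a in(-.025,.025) for b in(-.014,.014) for z in(.048,.076)]
p=w2px('side',P);print(p.min(0),p.max(0))
```

```text
cap px bbox 314 328 159 170 59
[313.51569546 157.05940479] [331.66176434 173.71476904]
```

```bash
python3 -m crank '-0.0365 0 -0.033 0 0 0;-0.0365 0.02 -0.033 0 0 0;-0.0365 0.06 -0.033 0 0 0;-0.0365 0.080 -0.033 0 0 0;-0.0365 0.095 -0.033 0 0 0;-0.0365 0.095 -0.033 0 0 0'; python3 -m crank '0 0 0 0 0 0;0 0 0 0 0 0;0 0 0 0 0 0;0 0 0 0 0 0;0 0 0 0 0 0;0 0 0 0 0 0;0 0 0 0 0 0' 1 60
```

```text
time: 7.1
ee_pos: [0.4975, -0.2401, 0.0612]
tcp_rot: [-89.9, -0.0, 70.0]
wrist_force: [-0.1, -0.2, -1.2]
opening: 0.0856
time: 7.8
ee_pos: [0.4986, -0.2415, 0.0634]
tcp_rot: [-90.1, -0.0, 70.0]
wrist_force: [-0.3, 0.5, 5.5]
opening: 0.0273
```

Gripped (27 mm). Now straight up.

```bash
python3 -m crank '0 -0.006 0 0 0 0;0 -0.012 0 0 0 0;0 -0.018 0 0 0 0;0 -0.024 0 0 0 0;0 -0.03 0 0 0 0'; python3 -m crank '0 -0.02 0 0 0 0;0 -0.04 0 0 0 0;0 -0.06 0 0 0 0;0 -0.06 0 0 0 0'
```

```text
time: 8.3
ee_pos: [0.4983, -0.2414, 0.0934]
tcp_rot: [-90.0, 0.0, 70.0]
wrist_force: [0.1, -0.6, -1.5]
opening: 0.0266
time: 8.7
ee_pos: [0.4993, -0.2419, 0.1558]
tcp_rot: [-90.3, 0.0, 70.0]
wrist_force: [0.8, 0.2, -1.6]
opening: 0.0269
```

```bash
python3 -m crank '0.167 0 0.001 0 -0.349 0;0.167 0 0.001 0 -0.349 0;0.167 0 0.001 0 -0.349 0;0.167 0.03 0.001 0 -0.349 0;0.167 0.06 0.001 0 -0.349 0;0.167 0.075 0.001 0 -0.349 0;0.167 0.075 0.001 0 -0.349 0'
python3 - <<'E'
from h import *
im=vision.camera('top'); im2=vision.camera('side')
a=im[170:290,270:370];s=im2[130:250,260:360]
cv2.imwrite('pics/o3.png',cv2.resize(np.hstack([a,s])[:,:,::-1],None,fx=4,fy=4,interpolation=cv2.INTER_CUBIC))
E
```

```text
time: 9.4
ee_pos: [0.5528, -0.084, 0.0748]
tcp_rot: [-89.7, -0.0, 89.9]
wrist_force: [-1.0, 0.1, -1.8]
opening: 0.0265
```

View pics/o3.png

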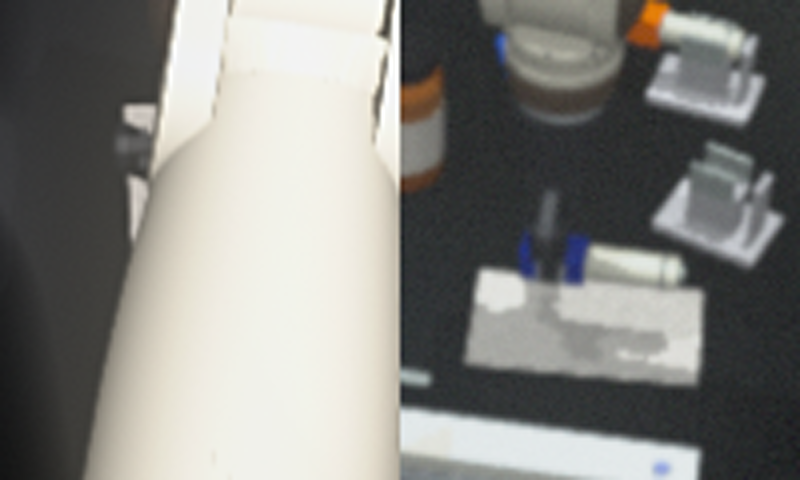

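The cartridge is held level over the mat, and the spent one still sits in its clip. Lowering.

```bash
python3 -m crank '0 0.03 0 0 0 0;0 0.045 0 0 0 0;0 0.050 0 0 0 0;0 0.053 0 0 0 0;0 0.055 0 0 0 0'; python3 -m crank '0 0.0005 0 0 0 0;0 0.001 0 0 0 0'
```

```text
time: 10.0
ee_pos: [0.555, -0.0843, 0.0235]
tcp_rot: [-90.1, 0.0, 89.9]
wrist_force: [0.6, -0.7, -1.2]
opening: 0.027
time: 10.2
ee_pos: [0.5548, -0.0841, 0.0223]
tcp_rot: [-90.1, 0.0, 90.0]
wrist_force: [1.0, -0.5, -1.8]
opening: 0.0272
```

```bash
python3 -m crank '0 0.001 0 0 0 0;0 0.002 0 0 0 0;0 0.003 0 0 0 0;0 0.003 0 0 0 0'
```

```text
time: 10.6
ee_pos: [0.5545, -0.0841, 0.0193]
tcp_rot: [-90.0, 0.0, 90.0]
wrist_force: [-2.7, 0.0, 4.8]
opening: 0.0271
```

```bash
python3 -m crank '0 0 0 0 0 0;0 0 0 0 0 0;0 0 0 0 0 0;0 0 0 0 0 0;0 0 0 0 0 0;0 0 0 0 0 0' -1; python3 -m crank '0 -0.03 0 0 0 0;0 -0.07 0 0 0 0;0 -0.08 0.05 0 0 0;0 -0.08 0.1 0 0 0;-0.05 -0.08 0.12 0 0 0;-0.10 -0.08 0.12 0 0 0;-0.15 -0.08 0.12 0 0 0;-0.15 -0.08 0.12 0 0 0'
python3 - <<'E'
from h import *
im=vision.camera('top'); im2=vision.camera('side')
a=im[170:290,270:370];s=im[150:270,160:260]
cv2.imwrite('pics/o4.png',cv2.resize(np.hstack([a,s])[:,:,::-1],None,fx=4,fy=4,interpolation=cv2.INTER_CUBIC))
cv2.imwrite('pics/side4.png',im2[:,:,::-1])
E
```

```text
time: 11.2
ee_pos: [0.5544, -0.0841, 0.0186]
tcp_rot: [-90.0, -0.0, 90.0]
wrist_force: [0.3, 0.5, -0.4]
opening: 0.0853
time: 12.0
ee_pos: [0.4338, -0.2383, 0.0988]
tcp_rot: [-90.0, 0.1, 89.7]
wrist_force: [0.0, 0.6, 0.4]
opening: 0.0854
```

View pics/o4.png

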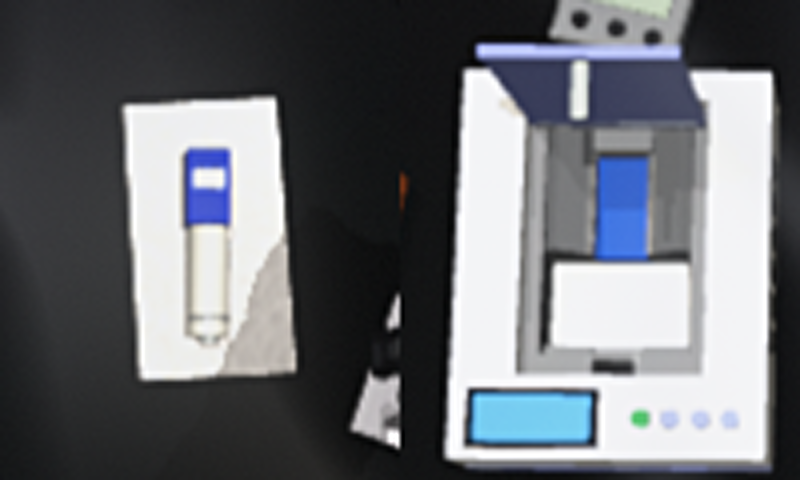

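The cartridge lies on the mat (cap 185–230 × 149–226, stem end at (206,345)). The lid stands open. In the bay, the blue pocket floor is 597–648 × 156–258 and the white well floor is 551–690 × 262–348.

Run:
```python
from h import *
np.set_printoptions(precision=4,suppress=True)
A=lambda p:[(270+(x-1.5)/4,170+(y-1.5)/4) for x,y in p]
B=lambda p:[(160+(x-401.5)/4,150+(y-1.5)/4) for x,y in p]
print('cap',px2w('top',A([(185,149),(230,149),(230,226),(185,226)]),.031))
print('stem end',px2w('top',A([(206,345)]),.017), 'stem mid c',px2w('top',A([(208,275)]),.017))
print('pocket',px2w('top',B([(600,156),(648,156),(645,258),(597,258)]),.040))
print('well',px2w('top',B([(553,262),(690,262),(690,348),(550,348)]),.022))
print('ana',px2w('top',B([(462,69),(775,71),(768,465),(444,458)]),.085))
print('lid free edge',px2w('top',B([(477,45),(680,45)]),.243))
print('lid bottom',px2w('top',B([(528,123),(704,125)]),.085))
print(bot.get_obs()['q'])
```

```text
cap [[ 0.5763 -0.0684  0.031 ]
 [ 0.5764 -0.0971  0.031 ]
 [ 0.5266 -0.0964  0.031 ]
 [ 0.5265 -0.0679  0.031 ]]
stem end [[ 0.4524 -0.0814  0.017 ]] stem mid c [[ 0.4971 -0.0832  0.017 ]]
pocket [[0.6211 0.2036 0.04  ]
 [0.6213 0.1729 0.04  ]
 [0.5549 0.1731 0.04  ]
 [0.5548 0.2035 0.04  ]]
well [[0.5554 0.2343 0.022 ]
 [0.5557 0.1464 0.022 ]
 [0.5    0.1451 0.022 ]
 [0.4997 0.2342 0.022 ]]
ana [[0.6655 0.2841 0.085 ]
 [0.665  0.0898 0.085 ]
 [0.4209 0.0905 0.085 ]
 [0.4245 0.2842 0.085 ]]
lid free edge [[0.6339 0.2414 0.243 ]
 [0.6344 0.1319 0.243 ]]
lid bottom [[0.6312 0.242  0.085 ]
 [0.6303 0.1332 0.085 ]]
[-28.4435  -3.0795 -13.9911  79.118    0.0099 -28.2395]
```

```bash
python3 -m crank '0.155 0 -0.053 0 0 0;0.155 0 -0.053 0 0 0;0.155 0 -0.053 0 0 0;0.155 0 -0.053 0 0 0;0.155 0.03 -0.053 0 0 0;0.155 0.06 -0.053 0 0 0;0.155 0.078 -0.053 0 0 0;0.155 0.081 -0.053 0 0 0'; python3 -m crank '0 0 0 0 0 0;0 0 0 0 0 0;0 0 0 0 0 0;0 0 0 0 0 0;0 0 0 0 0 0;0 0 0 0 0 0;0 0 0 0 0 0' 1 50
```

```text
time: 12.9
ee_pos: [0.4856, -0.0778, 0.0153]
tcp_rot: [-89.8, -0.0, 90.0]
wrist_force: [-0.3, 0.1, -0.2]
opening: 0.0854
time: 13.6
ee_pos: [0.4881, -0.0793, 0.0188]
tcp_rot: [-90.1, 0.0, 89.9]
wrist_force: [-1.4, -0.8, 5.7]
opening: 0.0242
```

```bash
python3 -m crank '0 -0.01 0 0 0 0;0 -0.02 0 0 0 0;0 -0.03 0 0 0 0;0 -0.05 0 0 0 0;0 -0.08 0 0 0 0;0 -0.11 0 0 0 0;0 -0.11 0 0 0 0'
python3 - <<'E'
from h import *
im=vision.camera('top'); im2=vision.camera('side')
a=im[170:290,250:350];s=im2[120:240,265:365]
cv2.imwrite('pics/o5.png',cv2.resize(np.hstack([a,s])[:,:,::-1],None,fx=4,fy=4,interpolation=cv2.INTER_CUBIC))
E
```

```text
time: 14.3
ee_pos: [0.4894, -0.0793, 0.1326]
tcp_rot: [-90.4, 0.1, 90.0]
wrist_force: [0.1, 0.3, -0.8]
opening: 0.0247
```

View pics/o5.png

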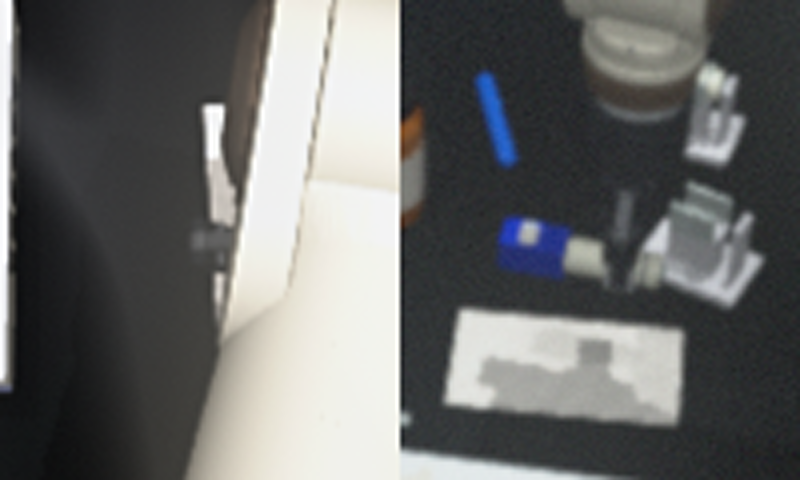

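Run:
```python
from h import *
for pit in (0,3,5):
  r=np.radians(pit);d=np.array([np.cos(r),0,np.sin(r)]);u=np.array([-np.sin(r),0,np.cos(r)]);n=np.array([0,1,0])
  m=np.array([.4894,-.0793,.1308])+.0285*d
  P=[m+a*d+b*n*.014+c*u*.014 for a in(.01,.06) for b,c in((1,1),(-1,1),(1,-1))]+[m-.06*d]
  p=w2px('side',P);q=np.c_[(p[:,0]-265)*4+401.5,(p[:,1]-120)*4+1.5];print(pit,q.round(0).tolist())
```

```text
0 [[571.0, 254.0], [576.0, 228.0], [569.0, 281.0], [504.0, 245.0], [509.0, 219.0], [503.0, 272.0], [667.0, 266.0]]
3 [[573.0, 252.0], [578.0, 226.0], [569.0, 279.0], [505.0, 241.0], [511.0, 215.0], [502.0, 268.0], [667.0, 268.0]]
5 [[573.0, 251.0], [578.0, 225.0], [568.0, 277.0], [506.0, 238.0], [512.0, 212.0], [502.0, 265.0], [667.0, 269.0]]
```

```bash
python3 -c "
import cv2
a=cv2.imread('pics/o5.png')[180:320,470:690];cv2.imwrite('pics/o5b.png',cv2.resize(a,None,fx=3.5,fy=3.5))"
```

```text
(no output)
```

View pics/o5b.png

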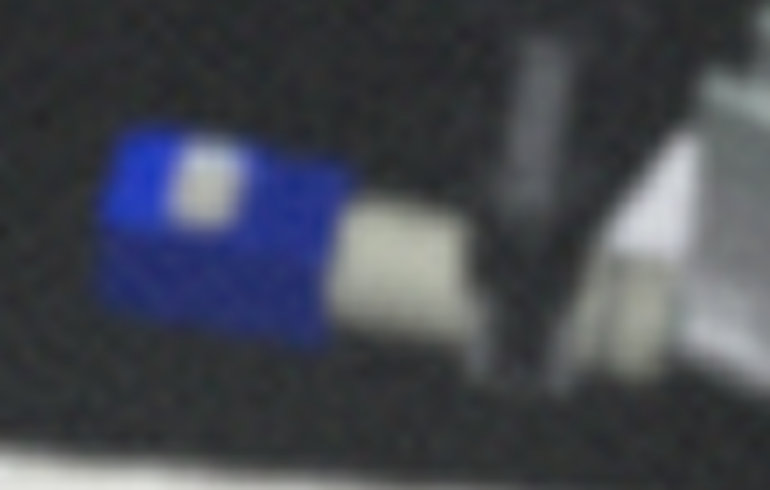

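Held, with the cap pitched up by only 1–2°. Now above the bay.

```bash
python3 -m crank '0.266 0 -0.036 0 0 0;0.266 0 -0.036 0 0 0;0.266 0 -0.036 0 0 0;0.266 0 -0.036 0 0 0;0.266 0 -0.036 0 0 0;0.266 0 -0.036 0 0 0;0.266 0.02 -0.036 0 0 0;0.266 0.02 -0.036 0 0 0'
python3 - <<'E'
from h import *
np.set_printoptions(precision=1,suppress=True)
im=vision.camera('top'); im2=vision.camera('side')
a=im[165:275,170:260];s=im2[200:310,235:345]
print(bot.get_obs()['ee_pos'])
cv2.imwrite('pics/o6.png',cv2.resize(np.hstack([a,s])[:,:,::-1],None,fx=4,fy=4,interpolation=cv2.INTER_CUBIC))
E
```

```text
time: 15.2
ee_pos: [0.5219, 0.1868, 0.1042]
tcp_rot: [-89.7, 0.1, 90.0]
wrist_force: [-0.5, -1.0, -0.7]
opening: 0.0245
[0.5 0.2 0.1]
```

View pics/o6.png

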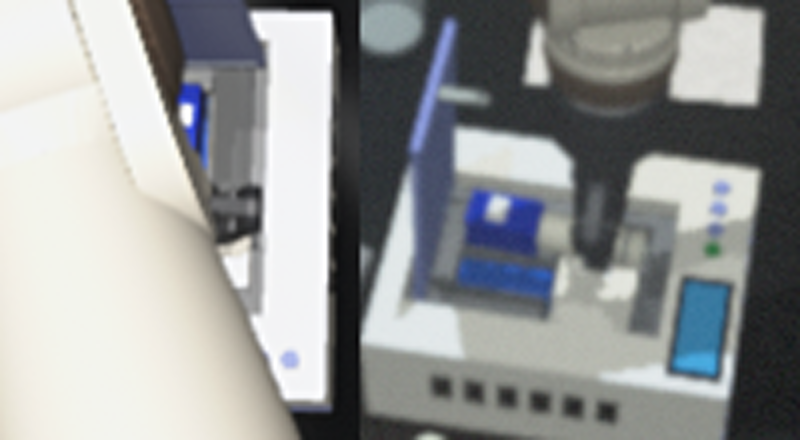

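Run:
```python
from h import *
np.set_printoptions(precision=4,suppress=True)
A=lambda p:[(170+(x-1.5)/4,165+(y-1.5)/4) for x,y in p]
S=lambda p:[(235+(x-361.5)/4,200+(y-1.5)/4) for x,y in p]
print('top cap far right corner',px2w('top',A([(203,86)]),.1164))
print('side cap bottom near L,R',px2w('side',S([(467,248),(536,257)]),.0884))
print('side floor L,R near, R far',px2w('side',S([(457,287),(551,297),(553,270)]),.040))
print('stem end',px2w('side',S([(645,240)]),.1024))
im=cv2.imread('pics/o6.png')
cv2.imwrite('pics/o6b.png',cv2.resize(np.hstack([im[60:300,430:680],im[60:300,150:290]]),None,fx=2,fy=2,interpolation=cv2.INTER_CUBIC))
```

```text
top cap far right corner [[0.6091 0.1666 0.1164]]
side cap bottom near L,R [[0.6139 0.1971 0.0884]
 [0.5671 0.1963 0.0884]]
side floor L,R near, R far [[0.6221 0.1958 0.04  ]
 [0.557  0.1927 0.04  ]
 [0.5594 0.1698 0.04  ]]
stem end [[0.4965 0.18   0.1024]]
```

View pics/o6b.png

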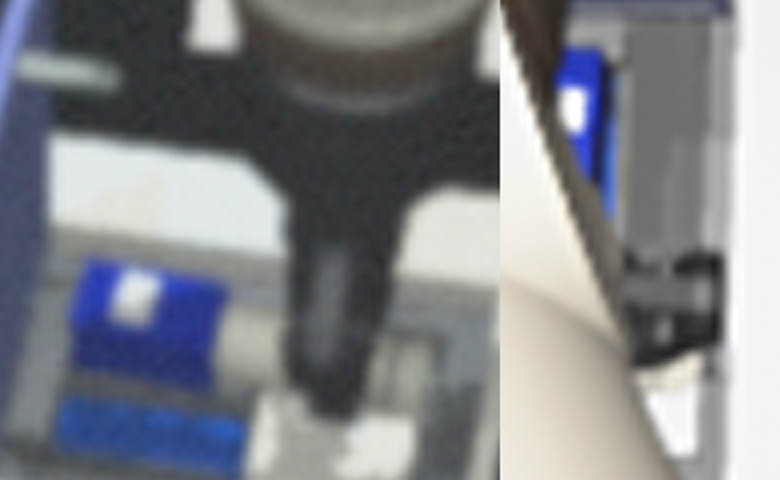

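Run:
```python
from h import *
m=np.array([.552,.1868,.1024])
P=[m+np.array([a,b,c]) for a in(.01,.06) for b,c in((.014,.014),(-.014,.014),(.014,-.014))]
P+=[[.5552,.187+s*.0152,.04] for s in(1,-1)]+[[.6212,.187+s*.0152,.04] for s in(1,-1)]
t=w2px('top',P);s=w2px('side',P)
# to o6b coords
tb=np.c_[(((t[:,0]-170)*4+1.5)-150)*2+500,(((t[:,1]-165)*4+1.5)-60)*2]
sb=np.c_[(((s[:,0]-235)*4+361.5)-430)*2,(((s[:,1]-200)*4+1.5)-60)*2]
print(np.c_[tb,sb].round(0))
```

```text
[[487. 205. 226. 356.]
 [581. 206. 240. 290.]
 [501. 224. 225. 407.]
 [492.  42.  76. 335.]
 [585.  43.  92. 269.]
 [506.  64.  78. 386.]
 [518. 275. 242. 497.]
 [614. 275. 257. 426.]
 [524.  72.  53. 469.]
 [620.  72.  70. 399.]]
```

```bash
python3 -m crank '0.001 0.0 -0.003 0 0 0;0.001 0.01 -0.003 0 0 0;0.001 0.02 -0.003 0 0 0;0.001 0.028 -0.003 0 0 0;0.001 0.033 -0.003 0 0 0;0.001 0.033 -0.003 0 0 0'; python3 -m crank '0 0.003 0 0 0 0;0 0.006 0 0 0 0;0 0.006 0 0 0 0'; python3 -m crank '0 0.003 0 0 0 0;0 0.005 0 0 0 0;0 0.005 0 0 0 0'
```

```text
time: 15.9
ee_pos: [0.5261, 0.1877, 0.0735]
tcp_rot: [-89.9, 0.0, 90.0]
wrist_force: [-0.3, 0.4, -1.4]
opening: 0.0244
time: 16.2
ee_pos: [0.5269, 0.1881, 0.0688]
tcp_rot: [-90.0, -0.0, 90.0]
wrist_force: [-0.5, 0.6, 1.2]
opening: 0.0245
time: 16.5
ee_pos: [0.5263, 0.1878, 0.063]
tcp_rot: [-89.9, 0.0, 90.0]
wrist_force: [0.9, -0.8, -1.7]
opening: 0.0242
```

```bash
python3 -m crank '0 0.002 0 0 0 0;0 0.004 0 0 0 0;0 0.004 0 0 0 0'; python3 -m crank '0 0.001 0 0 0 0;0 0.002 0 0 0 0;0 0.002 0 0 0 0'; python3 -m crank '0 0.001 0 0 0 0;0 0.0015 0 0 0 0;0 0.0015 0 0 0 0'
```

```text
time: 16.8
ee_pos: [0.5265, 0.1879, 0.0592]
tcp_rot: [-90.0, 0.0, 90.0]
wrist_force: [-0.0, 0.0, -0.6]
opening: 0.0241
time: 17.1
ee_pos: [0.5266, 0.1879, 0.0575]
tcp_rot: [-90.0, 0.0, 90.0]
wrist_force: [0.3, -0.6, -0.8]
opening: 0.0242
time: 17.4
ee_pos: [0.5267, 0.188, 0.0564]
tcp_rot: [-90.0, -0.0, 90.0]
wrist_force: [-1.6, -0.1, 2.5]
opening: 0.0244
```

```bash
python3 -m crank '0 0.001 0 0 0 0;0 0.0015 0 0 0 0;0 0.0015 0 0 0 0;0 0.0015 0 0 0 0'; python3 -m crank '0 0 0 0 0 0;0 0 0 0 0 0;0 0 0 0 0 0;0 0 0 0 0 0' 0; python3 -m crank '0 -0.03 0 0 0 0;0 -0.06 0 0 0 0;0 -0.10 0 0 0 0;0 -0.12 0.05 0 0 0;0 -0.12 0.10 0 0 0;-0.05 -0.12 0.15 0 0 0;-0.12 -0.12 0.15 0 0 0;-0.2 -0.12 0.15 0 0 0'
python3 - <<'E'
from h import *
im=vision.camera('top'); im2=vision.camera('side')
a=im[150:270,160:260];s=im2[195:315,235:335]
cv2.imwrite('pics/o7.png',cv2.resize(np.hstack([a,s])[:,:,::-1],None,fx=4,fy=4,interpolation=cv2.INTER_CUBIC))
E
```

```text
time: 17.8
ee_pos: [0.5268, 0.188, 0.0561]
tcp_rot: [-90.1, -0.0, 90.0]
wrist_force: [-5.4, -1.6, 12.2]
opening: 0.0242
time: 18.2
ee_pos: [0.5266, 0.1879, 0.0543]
tcp_rot: [-90.0, 0.0, 90.0]
wrist_force: [-0.7, -0.4, 0.1]
opening: 0.0427
time: 19.0
ee_pos: [0.3794, 0.0544, 0.1749]
tcp_rot: [-90.1, -0.0, 90.1]
wrist_force: [1.4, 0.6, -0.8]
opening: 0.0428
```

View pics/o7.png

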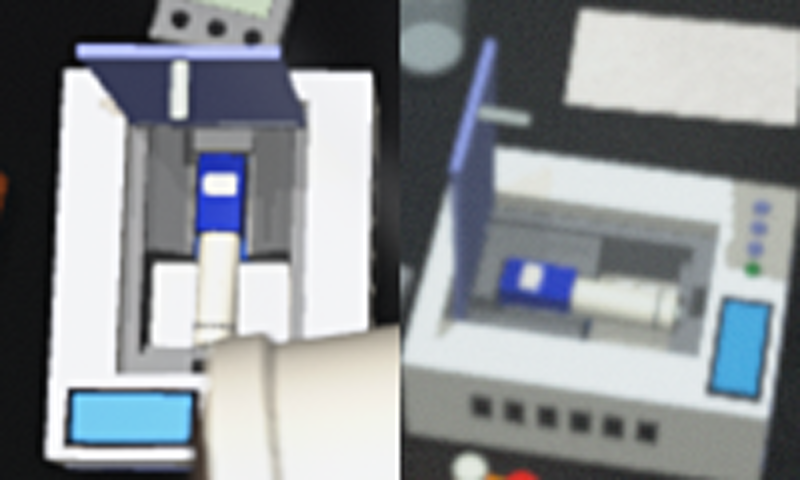

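The cartridge lies in the pocket with its cap (197–246 × 154–232) towards the hinge. I'll check the numbers.

Run:
```python
from h import *
np.set_printoptions(precision=4,suppress=True)
A=lambda p:[(160+(x-1.5)/4,150+(y-1.5)/4) for x,y in p]
for z in (.068,.074):
  c=px2w('top',A([(201,154),(246,154),(242,232),(197,232)]),z); print(z,c.mean(0),c[0]-c[3],c[0]-c[1])
S=lambda p:[(235+(x-401.5)/4,195+(y-1.5)/4) for x,y in p]
P=[[.5552+a,.187+b,.068] for a in(.01,.06) for b in (-.014,.014)]+[[.4952,.187,.054]]
q=w2px('side',P);print(np.c_[(q[:,0]-235)*4+401.5,(q[:,1]-195)*4+1.5])
print(bot.get_obs()['q'],bot.get_obs()['ee_pos'])
```

```text
0.068 [0.5909 0.1853 0.068 ] [ 0.0497 -0.001   0.    ] [-0.0001  0.0281  0.    ]
0.074 [0.5896 0.1845 0.074 ] [ 0.0495 -0.001   0.    ] [-0.0001  0.028   0.    ]
[[584.4357 268.2733]
 [577.4131 301.0078]
 [512.5284 257.9304]
 [504.6232 290.4111]
 [682.1011 311.3006]]
[  7.6383 -18.8624 -18.8951  89.8998  -0.0664   8.0304] [0.3801 0.0507 0.175 ]
```

The cartridge's mid measures (0.556,0.185), within about 1 mm along and 2 mm across of the bay, so it is seated. Next I go round behind the lid at y≈0.05, fingers shut.

```bash
python3 -m crank '0 -0.05 0 0 0 0;0 -0.055 -0.04 0 0 0;0 -0.055 -0.09 0 0 0;0 -0.055 -0.14 0 0 0;0 -0.055 -0.19 0 0 0;0 -0.055 -0.24 0 0 0;0 -0.055 -0.29 0 0 0;0 -0.055 -0.295 0 0 0' 1 40; python3 -m crank '0 0 0 0 0 0;0 0 0 0 0 0'; python3 -c "
from workcell import bot
print(bot.get_obs()['q'])"
```

```text
time: 19.9
ee_pos: [0.6802, 0.0552, 0.2225]
tcp_rot: [-89.6, 0.0, 89.9]
wrist_force: [-1.1, 0.4, -2.5]
opening: -0.0
time: 20.1
ee_pos: [0.6751, 0.0551, 0.2299]
tcp_rot: [-90.0, -0.0, 90.0]
wrist_force: [0.3, -0.2, 0.0]
opening: 0.0001
[4.66246033e+00 2.35254575e+01 3.09692492e+01 9.74540461e+01
 5.62493417e-03 4.69440628e+00]
```

```bash
python3 -m crank '0.04 0 0 0 0 0;0.08 0 0 0 0 0;0.11 0 0 0 0 0;0.132 0 0 0 0 0;0.132 0 0 0 0 0'
```

```text
time: 20.6
ee_pos: [0.6742, 0.1897, 0.2318]
tcp_rot: [-90.1, -0.1, 90.1]
wrist_force: [0.5, -0.9, 0.7]
opening: 0.0
```

```bash
python3 -m crank '0 0.001 0.013 0 0 0;0 0.002 0.0255 0 0 0;0 0.003 0.0445 0 0 0;0 0.006 0.0605 0 0 0;0 0.011 0.0775 0 0 0;0 0.0185 0.0935 0 0 0;0 0.028 0.1085 0 0 0;0 0.039 0.122 0 0 0'
```

```text
time: 21.4
ee_pos: [0.5526, 0.186, 0.1928]
tcp_rot: [-90.2, -0.1, 89.9]
wrist_force: [2.1, 0.4, 2.1]
opening: 0.0
```

```bash
python3 -m crank '0 0.014 0.0125 0 0 0;0 0.028 0.022 0 0 0;0 0.045 0.0305 0 0 0;0 0.06 0.036 0 0 0;0 0.076 0.0445 0 0 0;0 0.088 0.0495 0 0 0;0 0.095 0.0545 0 0 0'; python3 -m crank '0 0.003 0 0 0 0;0 0.006 0 0 0 0;0 0.008 0 0 0 0;0 0.009 0 0 0 0'
```

```text
time: 22.1
ee_pos: [0.5006, 0.1863, 0.0981]
tcp_rot: [-90.5, -0.1, 89.9]
wrist_force: [2.2, -0.2, 5.4]
opening: 0.0004
time: 22.5
ee_pos: [0.4994, 0.1865, 0.0875]
tcp_rot: [-90.1, 0.0, 89.9]
wrist_force: [-1.9, -3.3, 13.0]
opening: 0.0
```

```bash
python3 -m crank '0 0 0 0 0 0;0 -0.008 0 0 0 0;0 -0.02 0 0 0 0;0 -0.05 0 0 0 0;0 -0.08 0.04 0 0 0;0 -0.08 0.09 0 0 0;-0.05 -0.08 0.13 0 0 0;-0.1 -0.08 0.13 0 0 0';python3 -m crank '-0.05 0 0 0 0 0;-0.1 0 0 0 0 0;-0.1 0 0 0 0 0;-0.1 0 0 0 0 0;-0.1 0 0 0 0 0;-0.1 0 0 0 0 0;-0.1 0 0 0 0 0;-0.1 0 0 0 0 0'
python3 - <<'E'
from h import *
im=vision.camera('top').astype(int)
im0=cv2.imread('pics/top0.png');im0=cv2.resize(im0,(560,420),interpolation=cv2.INTER_AREA)[:,:,::-1].astype(int)
d=np.abs(im-im0).max(2)
f=lambda y0,y1,x0,x1:(round(d[y0:y1,x0:x1].mean(),1),int((d[y0:y1,x0:x1]>50).sum()))
for n,r in dict(analyser=(168,265,175,253),lid=(175,242,192,236),timer=(135,168,195,238),beaker=(125,168,298,335),jar=(132,180,365,405),pen=(178,205,402,452),spent=(208,280,420,465)).items(): print(n,f(*r))
cv2.imwrite('pics/end.png',im[:,:,::-1])
E
```

```text
time: 23.3
ee_pos: [0.3683, 0.099, 0.1674]
tcp_rot: [-90.0, -0.0, 90.3]
wrist_force: [2.2, -0.4, 0.3]
opening: -0.0
time: 24.1
ee_pos: [0.3709, -0.0006, 0.1665]
tcp_rot: [-90.0, -0.0, 90.1]
wrist_force: [0.4, -0.1, 0.4]
opening: -0.0002
analyser (np.float64(3.0), 16)
lid (np.float64(1.4), 0)
timer (np.float64(2.0), 0)
beaker (np.float64(2.0), 0)
jar (np.float64(1.8), 0)
pen (np.float64(1.7), 0)
spent (np.float64(3.0), 0)[ WARN:0@0.794] global loadsave.cpp:1063 imwrite_ Unsupported depth image for selected encoder is fallbacked to CV_8U.
```

The lid region matches the opening picture, 1.6 s after letting go, so it is latched. The timer, beaker, jar, pen and spent cartridge are unchanged.

```bash
python3 -c "
from workcell import bot
print(bot.job_done())"
```

```text
the job is handed in; nothing more can be done
None
```

I carried out the whole sequence and handed the job in at about 24 s of the 72 s limit. `job_done` reports no verdict, so this rests on my own checks:

- **Lid:** I pressed it to its stop (9 N), it sprang open, and the later pictures show it upright. At the end I swept it shut from behind and pressed to the stop (13 N). About 1.6 s after I let go, its picture matched the one from the start, so I took it as latched.
- **Cartridge:** I pulled it up by the cap, laid it on the mat and let go. I then took it by the stem and lowered it into the bay, feeling it seat (12 N) before I opened the fingers.
- **Position in the bay:** After release the top camera put its centre at (0.556, 0.185), about 1 mm along and 2 mm across from the bay point, cap towards the hinge. The TCP stood 2 mm above the expected axis height, so the cartridge was down in the pocket. This was not measured again after the lid was shut.
- **Other things:** The picture areas around the spent cartridge, timer, beaker, jar and pen are unchanged from the start. I did not compare the solvent bottle, but the arm never went near it.

**Disagreements:**
- The statement gives the hinge at +80 mm from the analyser's centre, with the deck ending 30 mm behind it. My measurements fitted the 30 mm figure, and I used that.
- Above the bay, the two cameras differed by about 3–4 mm on the cap's sideways position. I used a value in between, and the cartridge went in without resistance.

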